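# Get the bobbin winder loaded and started for the craft hour

### The job

Get the bobbin winder going for the craft hour: take every used-up cardboard core off its spindles and put it in the open tray, and set every empty plastic bobbin on a spindle of its own, foot flange down and fully home, in whatever order suits. Only when all that is done, slide the child lock fully aside, press the start button it was covering right down, and slide the lock fully back over the button. Leave the game box, mug and flowerpot where they are.

Things in the scene. Friction and masses are not known exactly. Their poses are not given: they have to be found in the camera images.
- winder: Bobbin winder, a fixed white machine: a low case 150 mm deep (its x) by 450 mm wide (its y), deck 60 mm above the table, three upright steel spindles in a row along y, and at its +y end a raised grey control pod (150 by 100 mm, top 100 mm above the table) with the start button and child lock. Origin: on the table under the spindle row's line (x = 0). It stands turned by up to about 0.15 rad.
- spindle0 (a point): Foot of spindle 0 (furthest from the control pod), on its axis, at the top of its 72 mm rubber disc, 64 mm above the table: where the underside of a bobbin fully home lies. The spindle is 16 mm across, stands 70 mm above this point and tapers to 6 mm over its top 12 mm. Spindles are 110 mm apart; a bobbin may go on any of them.
- spindle1 (a point): Foot of spindle 1 (middle, second from the control pod), on its axis, at the top of its 72 mm rubber disc, 64 mm above the table: where the underside of a bobbin fully home lies. The spindle is 16 mm across, stands 70 mm above this point and tapers to 6 mm over its top 12 mm. Spindles are 110 mm apart; a bobbin may go on any of them.
- spindle2 (a point): Foot of spindle 2 (nearest to the control pod), on its axis, at the top of its 72 mm rubber disc, 64 mm above the table: where the underside of a bobbin fully home lies. The spindle is 16 mm across, stands 70 mm above this point and tapers to 6 mm over its top 12 mm. Spindles are 110 mm apart; a bobbin may go on any of them.
- bobbin0: Empty white plastic bobbin, 120 g or so, stands upright on the table; may be absent. A foot flange 80 mm across and 10 mm thick, above it a plain barrel 48 mm across, 90 mm tall overall, with a 22 mm bore right through. Origin: centre of the underside, z along the bore, up. Grip it by the upper barrel.
- bobbin1: Empty white plastic bobbin, 120 g or so, stands upright on the table; may be absent. A foot flange 80 mm across and 10 mm thick, above it a plain barrel 48 mm across, 90 mm tall overall, with a 22 mm bore right through. Origin: centre of the underside, z along the bore, up. Grip it by the upper barrel.
- bobbin2: Empty white plastic bobbin, 120 g or so, stands upright on the table; may be absent. A foot flange 80 mm across and 10 mm thick, above it a plain barrel 48 mm across, 90 mm tall overall, with a 22 mm bore right through. Origin: centre of the underside, z along the bore, up. Grip it by the upper barrel.
- core0: Used-up cardboard core, a plain tube 40 mm outside, 24 mm bore, 100 mm long, about 40 g, standing loosely on spindle 0 at the start; may be absent. Origin: its middle (50 mm from either end), z along the bore.
- core1: Used-up cardboard core, a plain tube 40 mm outside, 24 mm bore, 100 mm long, about 40 g, standing loosely on spindle 1 at the start; may be absent. Origin: its middle (50 mm from either end), z along the bore.
- core2: Used-up cardboard core, a plain tube 40 mm outside, 24 mm bore, 100 mm long, about 40 g, standing loosely on spindle 2 at the start; may be absent. Origin: its middle (50 mm from either end), z along the bore.
- tray: Open grey tray, fixed, for used cores: 200 mm (its x) by 150 mm (its y) outside, 45 mm tall, walls and floor 5 mm. Origin: centre of its underside. Cores may stand or lie in it.
- lock_fin (a point): Centre of the top of the child lock's fin. The fin is 12 mm thick along the winder's x, 34 mm wide along its y and 26 mm tall; it stands in the middle of the lock's flat black plate (44 mm along x, 48 mm along y, 4 mm thick; plate top 125 mm and fin top 151 mm above the table). Two guide rails, 6 mm wide and up to 120 mm above the table, run along x 28 mm either side of it. Can be pinched from above across x, or pushed from the side.
- lock (a joint): Slide of the child lock in m: 0 = plate centred over the button (closed), 0.050 = fully aside. It grows as the lock moves along the winder's +x, away from the robot, and stays where it is left; about 2.5 N moves it.
- start_top (a point): Centre of the top of the white start button, 28 mm across, 119 mm above the table when up; 33 mm from the pod's middle to the winder's -x. The closed lock plate covers it from above; with the lock fully aside its edge is 28 mm from the button's centre.
- start (a joint): Travel of the start button in m: 0 = up, 0.007 = right down (about 5 N); it springs back up.
- game_box: Bystander: black-topped board-game box 184 by 134 mm, 57 mm tall, loose, 0.9 kg. Origin: centre of the underside.
- mug: Bystander: white mug, 80 mm across, 90 mm tall, loose. Origin: centre of the underside.
- flowerpot: Bystander: terracotta pot 72 mm across with small pink flowers, 140 mm tall overall, loose. Origin: centre of the underside.
Not all that is in view belongs to the job. Leave any purple or yellow look-alike of the bobbin1 alone.

How it is judged (in metres and radians):
On the way, in this order (a step that is already met when the one before it is completed fails the run):
1. every core is in the tray and every bobbin is fully home on a spindle, the lock still closed (x of core0 in the frame of tray between -0.095 and 0.095 m and y of core0 in the frame of tray between -0.07 and 0.07 m and z of core0 in the frame of tray between 0 and 0.075 m and x of core1 in the frame of tray between -0.095 and 0.095 m and y of core1 in the frame of tray between -0.07 and 0.07 m and z of core1 in the frame of tray between 0 and 0.075 m and x of core2 in the frame of tray between -0.095 and 0.095 m and y of core2 in the frame of tray between -0.07 and 0.07 m and z of core2 in the frame of tray between 0 and 0.075 m and (distance between bobbin0 and spindle0 below 0.009 m or distance between bobbin0 and spindle1 below 0.009 m or distance between bobbin0 and spindle2 below 0.009 m) and angle between each of bobbin0, bobbin1, bobbin2's own z axis and vertical below 0.1 rad and (distance between bobbin1 and spindle0 below 0.009 m or distance between bobbin1 and spindle1 below 0.009 m or distance between bobbin1 and spindle2 below 0.009 m) and (distance between bobbin2 and spindle0 below 0.009 m or distance between bobbin2 and spindle1 below 0.009 m or distance between bobbin2 and spindle2 below 0.009 m) and value of joint lock below 0.01 m), for 0.2 s.
2. the child lock is slid fully aside (value of joint lock above 0.044 m), for 0.1 s.
3. the start button is pressed right down (value of joint start above 0.0055 m), for 0.05 s.
4. the child lock is slid back over the button (value of joint lock below 0.007 m), for 0.1 s.
At the end, for the whole second after the job is handed in: Every core present lies or stands inside the tray, every bobbin present stands upright on a spindle with its underside within 9 mm of the spindle's foot point, the cores at rest, the button is up and the lock is closed to within 7 mm (x of core0 in the frame of tray between -0.095 and 0.095 m and y of core0 in the frame of tray between -0.07 and 0.07 m and z of core0 in the frame of tray between 0 and 0.075 m and x of core1 in the frame of tray between -0.095 and 0.095 m and y of core1 in the frame of tray between -0.07 and 0.07 m and z of core1 in the frame of tray between 0 and 0.075 m and x of core2 in the frame of tray between -0.095 and 0.095 m and y of core2 in the frame of tray between -0.07 and 0.07 m and z of core2 in the frame of tray between 0 and 0.075 m and (distance between bobbin0 and spindle0 below 0.009 m or distance between bobbin0 and spindle1 below 0.009 m or distance between bobbin0 and spindle2 below 0.009 m) and angle between each of bobbin0, bobbin1, bobbin2's own z axis and vertical below 0.1 rad and (distance between bobbin1 and spindle0 below 0.009 m or distance between bobbin1 and spindle1 below 0.009 m or distance between bobbin1 and spindle2 below 0.009 m) and (distance between bobbin2 and spindle0 below 0.009 m or distance between bobbin2 and spindle1 below 0.009 m or distance between bobbin2 and spindle2 below 0.009 m) and value of joint lock below 0.007 m and value of joint start below 0.002 m and linear speed of each of core0, core1, core2 below 0.05 m/s); the robot touches nothing.
It fails at once if the game box is pushed more than 50 mm (distance of game_box from where it was at the start of the episode above 0.05 m).
It fails at once if the mug is pushed more than 50 mm (distance of mug from where it was at the start of the episode above 0.05 m).
It fails at once if the flowerpot is pushed more than 50 mm (distance of flowerpot from where it was at the start of the episode above 0.05 m).
It fails at once if the start button is pressed before the winder is loaded (value of joint start above 0.0055 m and not ((x of core0 in the frame of tray between -0.095 and 0.095 m and y of core0 in the frame of tray between -0.07 and 0.07 m and z of core0 in the frame of tray between 0 and 0.075 m) and (x of core1 in the frame of tray between -0.095 and 0.095 m and y of core1 in the frame of tray between -0.07 and 0.07 m and z of core1 in the frame of tray between 0 and 0.075 m) and (x of core2 in the frame of tray between -0.095 and 0.095 m and y of core2 in the frame of tray between -0.07 and 0.07 m and z of core2 in the frame of tray between 0 and 0.075 m) and ((distance between bobbin0 and spindle0 below 0.03 m or distance between bobbin0 and spindle1 below 0.03 m or distance between bobbin0 and spindle2 below 0.03 m) and angle between bobbin0's own z axis and vertical below 0.4 rad) and ((distance between bobbin1 and spindle0 below 0.03 m or distance between bobbin1 and spindle1 below 0.03 m or distance between bobbin1 and spindle2 below 0.03 m) and angle between bobbin1's own z axis and vertical below 0.4 rad) and ((distance between bobbin2 and spindle0 below 0.03 m or distance between bobbin2 and spindle1 below 0.03 m or distance between bobbin2 and spindle2 below 0.03 m) and angle between bobbin2's own z axis and vertical below 0.4 rad))).
Of bobbin0, bobbin1, bobbin2 only 2 to 3 are there at a start; the rules pass over those that are not, and their reading is None.
Of core0, core1, core2 only 2 to 3 are there at a start; the rules pass over those that are not, and their reading is None.
At some moment in a run one of bobbin0, bobbin1, bobbin2 may be knocked a few centimetres aside while the robot is not near it.
It also fails if it takes over 210 s, if anything falls off the work surface, if the arm or the gripper's body presses on something with over 40 N, if the wrist force passes 120 N, or if a joint passes its speed limit or range.

### The arm

A 7-joint arm with a two-finger parallel gripper is mounted at the origin on the work surface. World frame = base frame: x ahead of the robot, y to its left, z up, the work surface at z = 0. Lengths are in m, angles in degrees, forces in N, time in s.
With the tool pointing down it reaches from about 0.4 to 0.85 m from the base axis. Payload 4.5 kg.
Tool frame: the origin (TCP) lies at the very end of the fingers, on their centre line; the grasp point (between the pads) lies 19 mm behind it; z points along the fingers, y is the line along which they close (so a half turn about z gives the same grasp; the last joint's range is limited). The gripper opens to 85 mm and grips with 20 to 120 N. Pads are 22 mm wide; open, the fingers measure 114 mm over their backs; the gripper's body (76 mm by 85 mm) begins 54 mm behind the grasp point. The pads swing forward as they close: fully open they stand 13 mm farther back than shut.
Start: joints at [-75.184, 39.483, -11.15, 89.685, 9.013, 51.709, -12.324], TCP at [0.139, 0.609, 0.231] pointing down, gripper open.
Joint ranges: [-172.22, 172.22], [-26.19, 119.32], [-84.43, 86.54], [7.71, 146.69], [-57.33, 237.33], [2.42, 119.75], [-152.13, 152.13]. Speed limits (degrees/s): [147.25, 147.25, 180, 180, 180, 180, 180].

### API

Orientations are given as [roll, pitch, yaw] about the fixed x, y, z axes, in that order (R = Rz(yaw) Ry(pitch) Rx(roll)).
In Python, from rig import get_state, capture, camera_params, finish_job gives the robot as it stands.
- The arm moves only by the tool apply_moves, never from a script. Its argument "motion" is a list that holds one entry, the list of rows, each a list of 7 numbers: the opening, from 0 (shut) to 1 (fully open), then the shift along the tool's x, y, z in m, then the turn, a rotation vector about the tool's x, y, z in rad. A call has 1 to 12 rows; each row shifts and turns the commanded pose from where the row before left it, along the tool's axes as they then stand; what a row does not reach is not made up. A row lasts 1/12 s, in which the tool goes at most 41.7 mm and 7.16 degrees, less where a joint would pass 70% of its speed; a pose out of reach is approached as far as the arm can. A call with a gripper value outside its range is refused whole. The fingers move at their own pace and stop on an object; "force" is the grip in N (left out, the last holds). Time passes only in rows, so rows that do not move let the fingers close. It gives the time, the measured TCP pose, the force, the opening and the grip force at its end, in the units of the state.
- get_state(): the state, without advancing time (a new reading comes with each control period).
- capture(name): name is "side" or "top" or "wrist"; returns the picture (480x640x3 uint8, red, green, blue); there is no depth.
- camera_params(name): a dict with "intrinsics" (3x3 intrinsics, pixels), "extrinsics" (4x4, takes a point from world to camera coordinates). Camera axes: x right, y up, looking along -z (the intrinsics and any distortion apply to the point x, -y, -z); pixel columns grow to the right and rows downward; lengths in m; the calibration is good to about 2 mm. A picture is of the moment at which its call begins: read the wrist's pose just before it. camera_params takes no time and is no camera call; for the wrist camera it gives the pose at the moment of the call.
- finish_job(): hands the job in; it is judged then, once.
The state is a dict: "time": time; "joints": joint angles; "qvel": joint speeds; "tau": joint torques, N m; "tool_pos": TCP position; "eef_rot": TCP orientation; "ft_force": force on the tool from outside, world axes, zero at the start; "moment": the same for the moment, N m; "opening": finger opening in m; "grip_force": force on a finger pad.
Only numpy, scipy, OpenCV 4.12 (cv2) and the standard library are available. Lean on these libraries where they do the work, as an engineer would, in place of code of your own. Each camera call takes 0.05 s, during which the arm holds its last target. There are 200 camera calls.

## Working session

There is one attempt and no reset: what is moved stays moved. The work goes in short steps, Python scripts to look and compute and a tool call to move; the robot and the scene stay as the last step left them, time stands still between calls to the robot, and variables do not carry over. Pictures are saved under pics/ and viewed, at most 14 in all, crops included, and the job is handed in when it is done.

Besides the shell and the picture viewer there is one more tool, called after "Request:" as name(argument=value, ...) on one line, values as JSON. apply_moves: Moves the arm, as the interface text tells. Its arguments: {"type":"object","properties":{"motion":{"type":"array","items":{"type":"array","items":{"type":"array","items":{"type":"number"}}}},"force":{"type":"number"}},"required":["motion"]}

```bash
mkdir -p pics; ls; python3 - <<'E'
from rig import *
import cv2
print(get_state())
for n in("side","top"):
    im=capture(n); cv2.imwrite(f"pics/{n}0.png",im[:,:,::-1])
    p=camera_params(n); print(n,p["intrinsics"],p["extrinsics"])
E
```

```text
pics
{'time': 0.0, 'joints': array([-75.18495807,  39.53105321, -11.14573785,  89.7485412 ,
         9.01364075,  51.70858791, -12.323819  ]), 'qvel': array([ 0.02316589,  0.00340906, -0.01564979, -0.07278955,  0.07354064,
       -0.00887261, -0.0248689 ]), 'tau': array([ 1.18458807e-03, -5.39618218e+01, -1.26632050e+00, -1.58544517e+01,
        9.05224500e-03,  9.52132250e-03, -3.18052571e-06]), 'tool_pos': array([0.13919867, 0.60861096, 0.23049059]), 'eef_rot': array([-1.79894202e+02,  8.19547686e-03,  1.67128679e+02]), 'ft_force': array([-0.03016081, -0.30561993,  0.39485225]), 'moment': array([ 0.02243498,  0.00948746, -0.01088112]), 'grip_force': 0.0, 'opening': 0.08556587701652182}
side [[617.42017789   0.         327.39285134]
 [  0.         617.42017789 234.96765795]
 [  0.           0.           1.        ]] [[ 0.97963882 -0.20052938  0.00978468 -0.51663749]
 [ 0.10350989  0.5462315   0.83121408 -0.13061474]
 [-0.17202754 -0.81327677  0.55586636 -1.43753047]
 [ 0.          0.          0.          1.        ]]
top [[597.41781784   0.         324.72209479]
 [  0.         597.41781784 233.11977963]
 [  0.           0.           1.        ]] [[-0.0068105  -0.99992548  0.01013158  0.00379974]
 [ 0.99645888 -0.00593707  0.0838717  -0.52987651]
 [-0.08380529  0.01066692  0.99642505 -1.28998332]
 [ 0.          0.          0.          1.        ]]
```

View pics/side0.png

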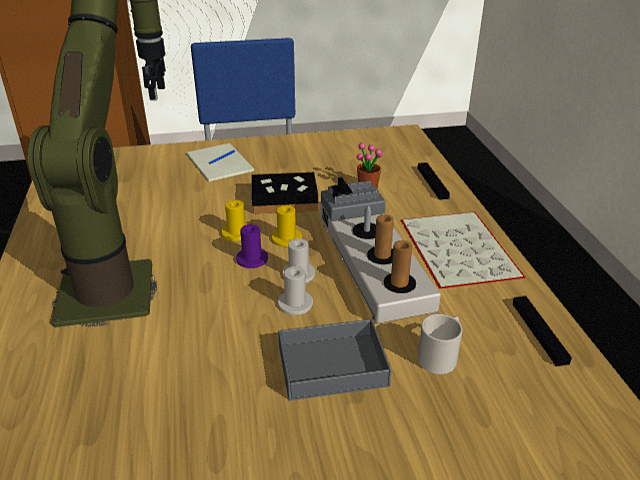

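View pics/top0.png

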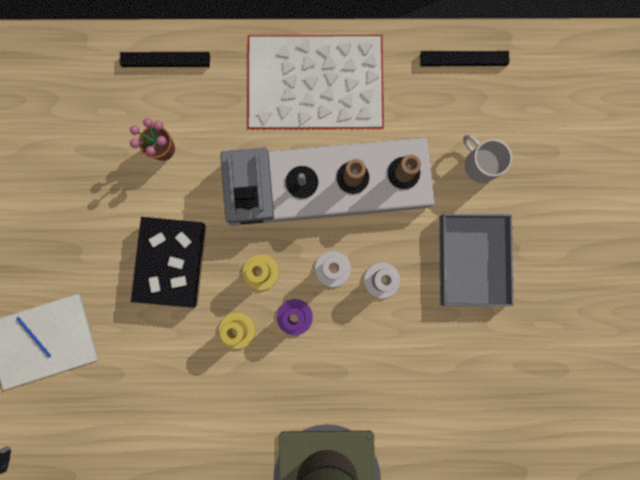

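The white bobbins are at top (333,268) and (382,281). They fit the description; the two yellow ones at (260,272) and (237,330) and the purple one at (295,317) are look-alikes. Cores stand on the spindles at (355,170) and (408,165), and spindle 2 at (301,181) is empty. I'll take enlarged crops to confirm.

```bash
python3 - <<'E'
import cv2
a=cv2.imread("pics/top0.png")[130:310,215:455]; cv2.imwrite("pics/topc.png",cv2.resize(a,None,fx=3.3333,fy=3.3333,interpolation=cv2.INTER_CUBIC))
a=cv2.imread("pics/side0.png")[165:345,225:465]; cv2.imwrite("pics/sidec.png",cv2.resize(a,None,fx=3.3333,fy=3.3333,interpolation=cv2.INTER_CUBIC))
E
```

```text
(no output)
```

View pics/topc.png

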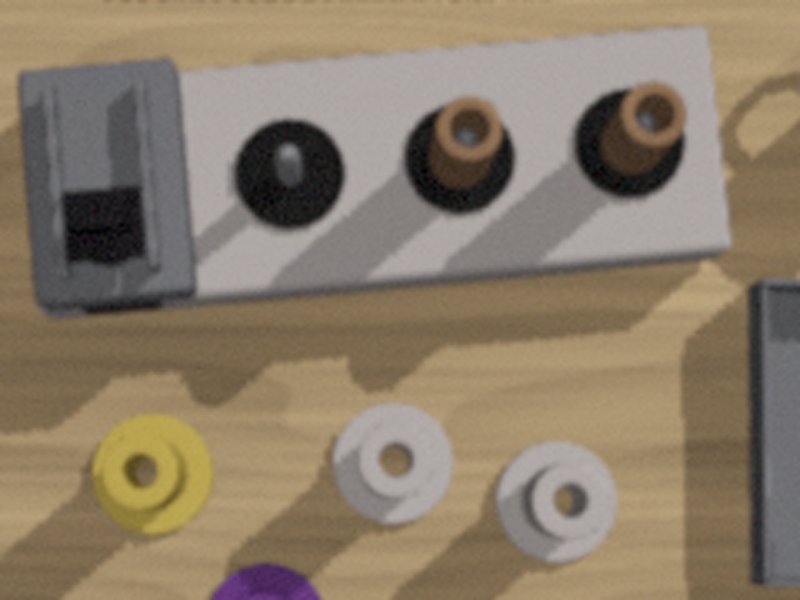

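View pics/sidec.png

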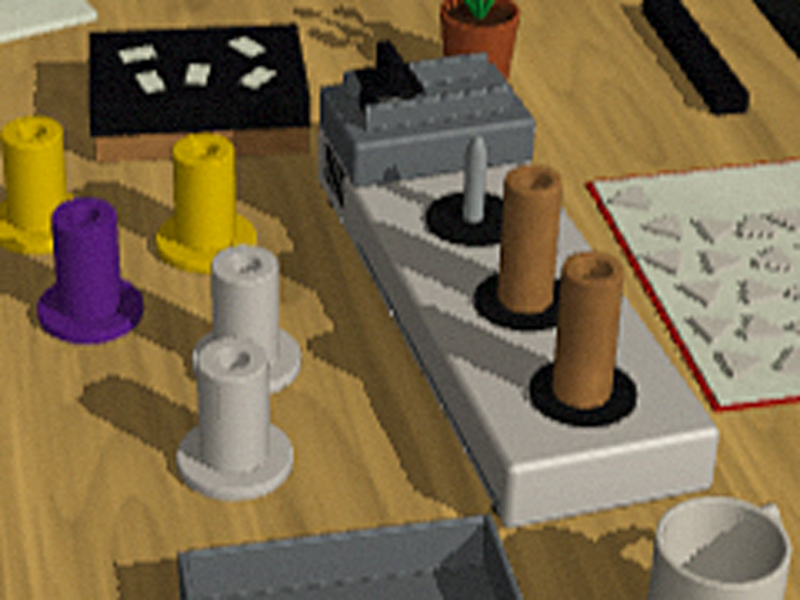

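Confirmed: the white bobbins' tops are at topc (397,460) and (571,499), matching sidec (245,265) and (232,357). The cores' tops are at topc (469,130) and (653,117), matching sidec (532,181) and (591,268). The tip of the empty spindle is at topc (289,150).

```bash
cat > h.py <<'E'
import numpy as np, cv2
from rig import *
def P(n):
    p=camera_params(n) if isinstance(n,str) else n
    return p["intrinsics"]@np.diag([1,-1,-1])@np.array(p["extrinsics"])[:3]
def tri(pa,ua,pb,ub):
    X=cv2.triangulatePoints(P(pa),P(pb),np.array(ua,float).reshape(2,1),np.array(ub,float).reshape(2,1))[:,0]; return X[:3]/X[3]
def plane(n,u,z):
    M=P(n); A=np.c_[M[:,0],M[:,1],-np.array([u[0],u[1],1.])]; s=np.linalg.solve(A,-(M[:,2]*z+M[:,3])); return np.array([s[0],s[1],z])
def proj(n,X):
    q=P(n)@np.append(X,1); return q[:2]/q[2]
E
python3 - <<'E'
from h import *
np.set_printoptions(precision=4,suppress=True)
T=lambda u:np.array(u)/3.33333+[215,130]
S=lambda u:np.array(u)/3.33333+[225,165]
for n,a,b in [("A",(397,460),(245,265)),("B",(571,499),(232,357)),("core1",(469,130),(532,181)),("core0",(653,117),(591,268)),("tip2",(289,150),(478,138))]:
    X=tri("top",T(a),"side",S(b));print(n,X,plane("top",T(a),X[2]))
for n,u,z in [("Aflange",(393,463),.01),("Bfl",(557,502),.01),("d2",(290,173),.064),("d1",(460,160),.064),("d0",(630,144),.064)]: print(n,plane("top",T(u),z))
for u in [(441,215),(511,215),(512,305),(442,305)]: print("tray",plane("top",u,.045))
for u in [(20,73),(172,60),(195,296),(42,306)]: print("pod",plane("top",T(u),.1))
E
```

```text
A [ 0.4525 -0.018   0.0856] [ 0.4516 -0.0179  0.0856]
B [ 0.4268 -0.126   0.0884] [ 0.4266 -0.1259  0.0884]
core1 [ 0.6463 -0.0606  0.1594] [ 0.6457 -0.0605  0.1594]
core0 [ 0.6537 -0.1704  0.1606] [ 0.6528 -0.1702  0.1606]
tip2 [0.6389 0.0476 0.1306] [0.6395 0.0475 0.1306]
Aflange [ 0.4516 -0.0172  0.01  ]
Bfl [ 0.4251 -0.1255  0.01  ]
d2 [0.6367 0.0488 0.064 ]
d1 [ 0.6446 -0.0606  0.064 ]
d0 [ 0.6545 -0.1703  0.064 ]
tray [ 0.5659 -0.2517  0.045 ]
tray [ 0.565 -0.404  0.045]
tray [ 0.371  -0.3997  0.045 ]
tray [ 0.3721 -0.2494  0.045 ]
pod [0.6947 0.2165 0.1   ]
pod [0.7025 0.1214 0.1   ]
pod [0.5537 0.107  0.1   ]
pod [0.548  0.2017 0.1   ]
```

Request:
apply_moves(motion=[[[1, -0.04, 0, -0.003, 0, 0, 0.061], [1, -0.04, 0, -0.003, 0, 0, 0.061], [1, -0.04, 0, -0.003, 0, 0, 0.061], [1, -0.04, 0, -0.003, 0, 0, 0.061], [1, -0.04, 0, -0.003, 0, 0, 0.061], [1, -0.04, 0, -0.003, 0, 0, 0.061], [1, -0.04, 0, -0.003, 0, 0, 0.061], [1, -0.04, 0, -0.003, 0, 0, 0.061], [1, -0.04, 0, -0.003, 0, 0, 0.061], [1, -0.04, 0, -0.003, 0, 0, 0.061], [1, -0.04, 0, -0.003, 0, 0, 0.061], [1, -0.04, 0, -0.003, 0, 0, 0.061]]])

```text
time: 1.1
tool_pos: [0.5381, 0.3583, 0.2669]
eef_rot: [-180.0, -0.0, 125.0]
ft_force: [0.0, 0.2, 0.2]
opening: 0.0851
grip_force: 0.0
```

Request:
apply_moves(motion=[[[1, -0.04, 0, 0, 0, 0, 0.061], [1, -0.04, 0, 0, 0, 0, 0.061], [1, -0.04, 0, 0, 0, 0, 0.061], [1, -0.04, 0, 0, 0, 0, 0.061], [1, -0.04, 0, 0, 0, 0, 0.061], [1, -0.04, 0, 0, 0, 0, 0.061], [1, -0.04, 0, 0, 0, 0, 0.061], [1, -0.04, 0, 0, 0, 0, 0.061], [1, -0.04, 0, 0, 0, 0, 0.061], [1, -0.04, 0, 0, 0, 0, 0.061], [1, 0, 0, 0, 0, 0, 0], [1, 0, 0, 0, 0, 0, 0]]])

```text
time: 2.1
tool_pos: [0.6677, -0.0162, 0.2668]
eef_rot: [-179.9, 0.1, 89.9]
ft_force: [0.4, 0.3, -0.4]
opening: 0.0855
grip_force: 0.0
```

Request:
apply_moves(motion=[[[1, -0.039, -0.0035, 0, 0, 0, 0], [1, -0.039, -0.0035, 0, 0, 0, 0], [1, -0.038, -0.0035, 0, 0, 0, 0], [1, -0.038, -0.003, 0, 0, 0, 0], [1, 0, 0, 0, 0, 0, 0], [1, 0, 0, 0, 0, 0, 0]]])

```text
time: 2.6
tool_pos: [0.6545, -0.1677, 0.2668]
eef_rot: [-179.9, 0.0, 90.0]
ft_force: [-0.6, 0.1, -0.2]
opening: 0.0854
grip_force: 0.0
```

```bash
python3 - <<'E'
from h import *
p=camera_params("wrist"); im=capture("wrist"); cv2.imwrite("pics/w1.png",im[:,:,::-1])
np.save("w1.npy",p,allow_pickle=True)
print(get_state()["tool_pos"],p["extrinsics"])
for X in [(.6537,-.1704,.164),(.6463,-.0606,.164),(.6537,-.1704,.134)]: print(proj(p,X))
E
```

```text
[ 0.65527464 -0.16439642  0.26680451] [[ 0.99999557  0.00166216 -0.00247037 -0.6532515 ]
 [-0.00231169  0.95631968 -0.29231373  0.2095602 ]
 [ 0.00187659  0.29231815  0.95631929 -0.36483358]
 [ 0.          0.          0.          1.        ]]
[315.37795274 250.64240007]
[303.72398426  82.34862813]
[315.5060809  239.14285203]
```

View pics/w1.png

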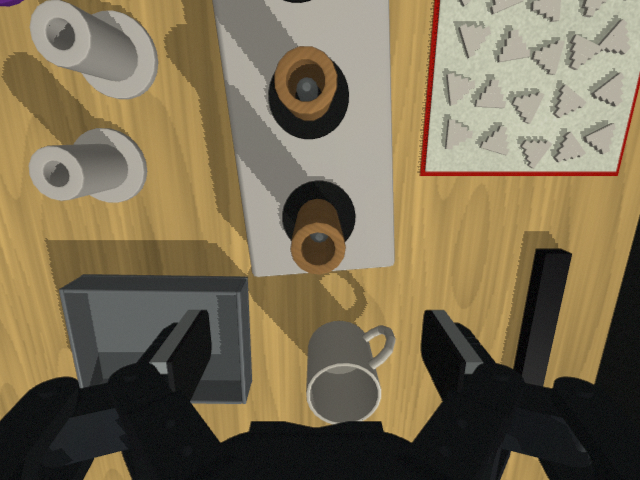

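```bash
python3 - <<'E'
from h import *
np.set_printoptions(precision=4,suppress=True)
for i in range(3):
    s=get_state();print(s["time"],s["tool_pos"],s["eef_rot"],s["qvel"].round(2))
    p=camera_params("wrist");print(proj(p,(.6537,-.1704,.164)));capture("wrist")
E
```

```text
2.65 [ 0.6553 -0.1644  0.2668] [-179.9719   -0.1101   90.2587] [-2.2  -0.17 -2.14 -0.03 -0.3   0.09 -0.04]
[314.2834 255.3979]
2.7 [ 0.6557 -0.1627  0.2668] [-179.9815   -0.1637   90.4005] [-1.29 -0.04 -0.68  0.04  0.08  0.1  -0.04]
[313.6738 257.7633]
2.75 [ 0.6558 -0.1621  0.2669] [-179.9886   -0.1599   90.4674] [-0.48 -0.07  0.07  0.01  0.23 -0.12  0.09]
[313.4111 258.5152]
```

Request:
apply_moves(motion=[[[1, -0.0075, 0, 0.03, 0, 0, 0], [1, 0, 0, 0.03, 0, 0, 0], [1, 0, 0, 0.03, 0, 0, 0], [1, 0, 0, 0.03, 0, 0, 0], [1, 0, 0, 0.027, 0, 0, 0], [1, 0, 0, 0, 0, 0, 0], [1, 0, 0, 0, 0, 0, 0], [1, 0, 0, 0, 0, 0, 0]]])

```text
time: 3.47
tool_pos: [0.6568, -0.1723, 0.1219]
eef_rot: [179.8, 0.0, 90.3]
ft_force: [0.2, 0.4, 0.1]
opening: 0.0852
grip_force: 0.0
```

Request:
apply_moves(motion=[[[0.3, 0, 0, 0, 0, 0, 0], [0.3, 0, 0, 0, 0, 0, 0], [0.3, 0, 0, 0, 0, 0, 0], [0.3, 0, 0, 0, 0, 0, 0], [0.3, 0, 0, 0, 0, 0, 0], [0.3, 0, 0, 0, 0, 0, 0], [0.3, 0, 0, 0, 0, 0, 0], [0.3, 0, 0, 0, 0, 0, 0]]], force=25)

```text
time: 4.13
tool_pos: [0.6559, -0.1733, 0.1215]
eef_rot: [179.9, 0.0, 90.2]
ft_force: [-0.4, -0.2, 6.8]
opening: 0.0389
grip_force: 25.4
```

Request:
apply_moves(motion=[[[0.3, 0, 0, -0.025, 0, 0, 0], [0.3, 0, 0, -0.025, 0, 0, 0], [0.3, 0, 0, -0.025, 0, 0, 0], [0.3, 0, 0, -0.025, 0, 0, 0], [0.3, -0.02, -0.031, 0, 0, 0, 0], [0.3, -0.02, -0.031, 0, 0, 0, 0], [0.3, -0.02, -0.031, 0, 0, 0, 0], [0.3, -0.02, -0.031, 0, 0, 0, 0], [0.3, -0.02, -0.031, 0, 0, 0, 0], [0.3, -0.02, -0.033, 0, 0, 0, 0], [0.3, 0, 0, 0, 0, 0, 0], [0.3, 0, 0, 0, 0, 0, 0]]])

```text
time: 5.13
tool_pos: [0.465, -0.2961, 0.2205]
eef_rot: [-179.9, 0.0, 89.9]
ft_force: [1.7, 0.0, 0.0]
opening: 0.0387
grip_force: 26.6
```

Request:
apply_moves(motion=[[[0.3, 0, 0, 0, 0, 0, 0], [0.3, 0, 0, 0, 0, 0, 0]]])

```text
time: 5.3
tool_pos: [0.4691, -0.2928, 0.2202]
eef_rot: [179.9, -0.0, 90.3]
ft_force: [-0.2, -0.3, 0.4]
opening: 0.0389
grip_force: 26.6
```

Request:
apply_moves(motion=[[[0.3, 0, 0, 0.035, 0, 0, 0], [0.3, 0, 0, 0.035, 0, 0, 0], [0.3, 0, 0, 0.035, 0, 0, 0], [0.3, 0, 0, 0.03, 0, 0, 0], [0.3, 0, 0, 0.019, 0, 0, 0], [0.3, 0, 0, 0, 0, 0, 0], [0.3, 0, 0, 0, 0, 0, 0], [0.7, 0, 0, 0, 0, 0, 0], [0.7, 0, 0, 0, 0, 0, 0], [0.7, 0, 0, 0, 0, 0, 0], [0.7, 0, 0, 0, 0, 0, 0], [0.7, 0, 0, 0, 0, 0, 0]]])

```text
time: 6.3
tool_pos: [0.4681, -0.294, 0.0669]
eef_rot: [179.9, 0.0, 90.2]
ft_force: [-0.1, -0.3, 0.0]
opening: 0.0601
grip_force: 0.0
```

Request:
apply_moves(motion=[[[0.7, 0, 0, -0.02, 0, 0, 0], [0.7, 0, 0, -0.025, 0, 0, 0], [0.8, 0, 0, -0.035, 0, 0, 0], [1, 0, 0, -0.035, 0, 0, 0], [1, 0, 0, -0.035, 0, 0, 0], [1, 0.02, 0.03, -0.02, 0, 0, 0], [1, 0.028, 0.03, -0.01, 0, 0, 0], [1, 0.028, 0.03, 0, 0, 0, 0], [1, 0.028, 0.03, 0, 0, 0, 0], [1, 0.028, 0.025, 0, 0, 0, 0], [1, 0.028, 0.02, 0, 0, 0, 0], [1, 0.028, 0.014, 0, 0, 0, 0]]])

```text
time: 7.3
tool_pos: [0.6473, -0.1035, 0.2462]
eef_rot: [179.9, -0.0, 90.3]
ft_force: [1.1, -1.0, -0.2]
opening: 0.0851
grip_force: 0.0
```

Request:
apply_moves(motion=[[[1, 0.02, 0, 0, 0, 0, 0], [1, 0.02, 0, 0, 0, 0, 0], [1, 0, 0, 0, 0, 0, 0], [1, 0, 0, 0, 0, 0, 0], [1, 0, 0, 0, 0, 0, 0]]])

```text
time: 7.72
tool_pos: [0.6451, -0.0671, 0.2463]
eef_rot: [-180.0, 0.1, 90.2]
ft_force: [-0.3, 0.0, 0.9]
opening: 0.0852
grip_force: 0.0
```

```bash
python3 - <<'E'
from h import *
p=camera_params("wrist"); s=get_state(); im=capture("wrist"); cv2.imwrite("pics/w2.png",im[:,:,::-1])
np.save("w2.npy",p,allow_pickle=True)
print(s["tool_pos"],s["eef_rot"],s["qvel"].round(1))
for X in [(.647,-.0606,.164),(.6382,.048,.134),(.6545,-.170,.134)]: print(proj(p,X))
E
```

```text
[ 0.64513757 -0.0670735   0.24631797] [-1.79993577e+02  7.60640403e-02  9.01591820e+01] [ 1.1 -0.   0.8 -0.1  0.  -0.1 -0. ]
[319.4200396  246.62507319]
[306.4528177   70.63916045]
[327.38410019 363.90145891]
```

View pics/w2.png

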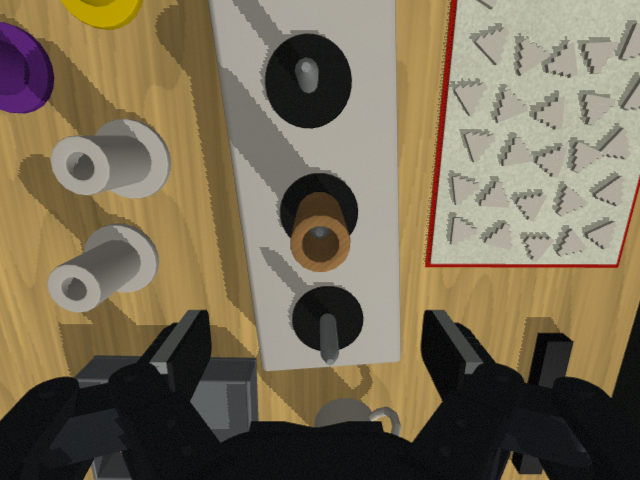

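Picture w2 shows core 1's top at (320,243), under the gripper and within 2 mm of the prediction. Spindle 0's tip at (329,360) is clear. Next I descend and grip.

Request:
apply_moves(motion=[[[1, 0.006, 0.002, 0.025, 0, 0, 0], [1, 0, 0, 0.035, 0, 0, 0], [1, 0, 0, 0.035, 0, 0, 0], [1, 0, 0, 0.03, 0, 0, 0], [1, 0, 0, 0, 0, 0, 0], [0.3, 0, 0, 0, 0, 0, 0], [0.3, 0, 0, 0, 0, 0, 0], [0.3, 0, 0, 0, 0, 0, 0], [0.3, 0, 0, 0, 0, 0, 0], [0.3, 0, 0, 0, 0, 0, 0], [0.3, 0, 0, 0, 0, 0, 0], [0.3, 0, 0, 0, 0, 0, 0]]])

```text
time: 8.77
tool_pos: [0.6491, -0.0601, 0.1236]
eef_rot: [179.7, 0.0, 90.2]
ft_force: [-0.6, -0.7, 6.7]
opening: 0.039
grip_force: 25.5
```

Request:
apply_moves(motion=[[[0.3, 0, 0, -0.025, 0, 0, 0], [0.3, 0, 0, -0.025, 0, 0, 0], [0.3, 0, 0, -0.025, 0, 0, 0], [0.3, 0, 0, -0.03, 0, 0, 0], [0.3, -0.03, -0.028, 0, 0, 0, 0], [0.3, -0.03, -0.028, 0, 0, 0, 0], [0.3, -0.03, -0.025, 0, 0, 0, 0], [0.3, -0.03, -0.025, 0, 0, 0, 0], [0.3, -0.03, -0.025, 0, 0, 0, 0], [0.3, -0.03, -0.025, 0, 0, 0, 0], [0.3, -0.03, -0.02, 0, 0, 0, 0], [0.3, -0.03, 0, 0, 0, 0, 0]]])

```text
time: 9.77
tool_pos: [0.4669, -0.3021, 0.227]
eef_rot: [-179.8, -0.0, 90.0]
ft_force: [0.2, 0.3, -0.8]
opening: 0.0395
grip_force: 25.6
```

Request:
apply_moves(motion=[[[0.3, -0.033, 0, 0, 0, 0, 0], [0.3, -0.03, 0, 0, 0, 0, 0], [0.3, 0, 0, 0, 0, 0, 0], [0.3, 0, 0, 0, 0, 0, 0], [0.3, 0, 0, 0, 0, 0, 0], [0.3, 0, 0, 0, 0, 0, 0]]])

```text
time: 10.27
tool_pos: [0.4732, -0.3615, 0.2264]
eef_rot: [180.0, -0.1, 90.4]
ft_force: [-0.4, 0.2, -0.7]
opening: 0.0394
grip_force: 25.6
```

Request:
apply_moves(motion=[[[0.3, 0, 0, 0.035, 0, 0, 0], [0.3, 0, 0, 0.035, 0, 0, 0], [0.3, 0, 0, 0.035, 0, 0, 0], [0.3, 0, 0, 0.033, 0, 0, 0], [0.3, 0, 0, 0.019, 0, 0, 0], [0.3, 0, 0, 0, 0, 0, 0], [0.3, 0, 0, 0, 0, 0, 0], [0.7, 0, 0, 0, 0, 0, 0], [0.7, 0, 0, 0, 0, 0, 0], [0.7, 0, 0, 0, 0, 0, 0], [0.7, 0, 0, 0, 0, 0, 0], [0.7, 0, 0, 0, 0, 0, 0]]])

```text
time: 11.27
tool_pos: [0.473, -0.3635, 0.0699]
eef_rot: [179.9, 0.0, 90.2]
ft_force: [0.2, 0.6, -0.2]
opening: 0.0596
grip_force: 0.0
```

Request:
apply_moves(motion=[[[0.7, 0, 0, -0.02, 0, 0, 0], [0.7, 0, 0, -0.025, 0, 0, 0], [0.8, 0, 0, -0.035, 0, 0, 0], [1, 0, 0, -0.035, 0, 0, 0], [1, 0, 0, -0.035, 0, 0, 0], [1, 0.03, -0.009, -0.02, 0, 0, 0], [1, 0.036, -0.009, 0, 0, 0, 0], [1, 0.036, -0.009, 0, 0, 0, 0], [1, 0.036, -0.009, 0, 0, 0, 0], [1, 0.036, -0.005, 0, 0, 0, 0], [1, 0.036, -0.005, 0, 0, 0, 0], [1, 0.02, 0, 0, 0, 0, 0]]])

```text
time: 12.27
tool_pos: [0.4239, -0.1293, 0.2394]
eef_rot: [-179.9, -0.1, 90.4]
ft_force: [-0.4, 0.8, 0.7]
opening: 0.0852
grip_force: 0.0
```

Request:
apply_moves(motion=[[[1, 0, 0, 0, 0, 0, 0], [1, 0, 0, 0, 0, 0, 0], [1, 0, 0, 0, 0, 0, 0]]])

```text
time: 12.52
tool_pos: [0.426, -0.1344, 0.2394]
eef_rot: [179.9, 0.1, 90.2]
ft_force: [-0.2, -1.1, -1.1]
opening: 0.0854
grip_force: 0.0
```

```bash
python3 - <<'E'
from h import *
p=camera_params("wrist"); s=get_state(); im=capture("wrist")
np.save("w3.npy",p,allow_pickle=True)
t=capture("top")
cv2.imwrite("pics/w3.png",np.vstack([cv2.resize(im,(400,300)),cv2.resize(t[130:310,215:520],None,fx=1.31,fy=1.31)[:236,:400]])[:,:,::-1]) if 0 else cv2.imwrite("pics/w3.png",np.hstack([im[:,:400],t[130:310,215:520][:, :][:180].repeat(2,0)[:,80:].repeat(2,1)[:, :400].copy() if 0 else cv2.resize(t[130:370,260:460+60],(400,369))[:369] if 0 else cv2.copyMakeBorder(cv2.resize(t[200:320,320:520],(400,240)),0,240,0,0,0)])[:,:,::-1])
print(s["tool_pos"],s["eef_rot"],s["qvel"].round(1))
for X in [(.452,-.018,.09),(.426,-.126,.09)]: print(proj(p,X),proj("top",X))
E
```

```text
[ 0.42599974 -0.13443379  0.23944229] [1.79947032e+02 5.07267057e-02 9.01771520e+01] [ 1.3  0.4  0.4 -0.4  0.   0.1 -0. ]
[352.27897547  77.6526397 ] [334.19291393 267.76804053]
[316.349271   220.60768306] [386.42697915 279.9960859 ]
```

View pics/w3.png

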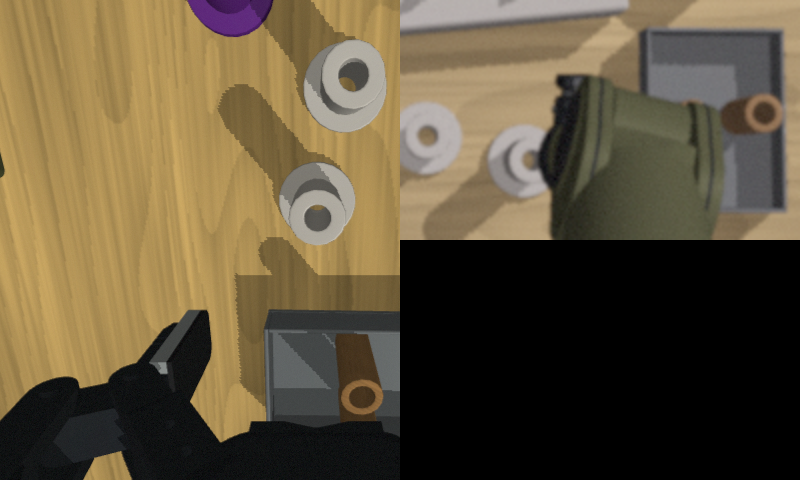

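The bobbins stand where expected, at w3 (317,217) and (352,74). The cores are standing in the tray.

Request:
apply_moves(motion=[[[1, 0.009, 0.001, 0.03, 0, 0, 0], [1, 0, 0, 0.04, 0, 0, 0], [1, 0, 0, 0.04, 0, 0, 0], [1, 0, 0, 0.04, 0, 0, 0], [1, 0, 0, 0.03, 0, 0, 0], [1, 0, 0, 0.014, 0, 0, 0], [1, 0, 0, 0, 0, 0, 0], [1, 0, 0, 0, 0, 0, 0], [1, 0, 0, 0, 0, 0, 0]]])

```text
time: 13.37
tool_pos: [0.4272, -0.1253, 0.0459]
eef_rot: [179.9, 0.0, 90.2]
ft_force: [-0.2, -0.5, 0.4]
opening: 0.0852
grip_force: 0.0
```

Request:
apply_moves(motion=[[[0.4, 0, 0, 0, 0, 0, 0], [0.4, 0, 0, 0, 0, 0, 0], [0.4, 0, 0, 0, 0, 0, 0], [0.4, 0, 0, 0, 0, 0, 0], [0.4, 0, 0, 0, 0, 0, 0], [0.4, 0, 0, 0, 0, 0, 0], [0.4, 0, 0, 0, 0, 0, 0]]], force=30)

```text
time: 13.95
tool_pos: [0.4274, -0.1246, 0.0463]
eef_rot: [179.9, 0.0, 90.2]
ft_force: [0.1, 0.0, 7.8]
opening: 0.0477
grip_force: 29.8
```

Request:
apply_moves(motion=[[[0.4, 0, 0, -0.025, 0, 0, 0], [0.4, 0, 0, -0.035, 0, 0, 0], [0.4, 0, 0, -0.035, 0, 0, 0], [0.4, 0, 0, -0.03, 0, 0, 0], [0.4, 0, 0, -0.03, 0, 0, 0], [0.4, -0.009, 0.038, 0, 0, 0, 0], [0.4, -0.009, 0.038, 0, 0, 0, 0], [0.4, -0.009, 0.038, 0, 0, 0, 0], [0.4, -0.009, 0.038, 0, 0, 0, 0], [0.4, -0.009, 0.038, 0, 0, 0, 0], [0.4, 0, 0.025, 0, 0, 0, 0], [0.4, 0, 0.012, 0, 0, 0, 0]]])

```text
time: 14.95
tool_pos: [0.6571, -0.1683, 0.2]
eef_rot: [179.8, 0.0, 90.3]
ft_force: [0.9, -0.0, -1.5]
opening: 0.0473
grip_force: 31.9
```

Request:
apply_moves(motion=[[[0.4, 0, 0, 0, 0, 0, 0], [0.4, 0, 0, 0, 0, 0, 0], [0.4, 0, 0, 0, 0, 0, 0], [0.4, 0, 0, 0, 0, 0, 0]]])

```text
time: 15.28
tool_pos: [0.6523, -0.1687, 0.2002]
eef_rot: [-179.9, -0.0, 90.2]
ft_force: [-0.1, 0.2, -1.7]
opening: 0.0475
grip_force: 31.9
```

```bash
python3 - <<'E'
from h import *
s=get_state(); p=camera_params("wrist"); im=capture("wrist"); t=capture("side")
a=cv2.resize(t[200:320,330:470],(400,343)); 
cv2.imwrite("pics/w4.png",np.hstack([im[:,120:520],cv2.copyMakeBorder(a,0,137,0,0,0)])[:,:,::-1])
print(s["tool_pos"],s["eef_rot"],s["qvel"].round(1)); x,y,z=s["tool_pos"]
print(proj(p,(.654,-.1700,.134)),proj(p,(.654,-.170,.064)),proj(p,(x,y,.24)))
E
```

```text
[ 0.65232599 -0.1687292   0.20021945] [-1.79905550e+02 -2.94653287e-03  9.01948140e+01] [ 0.1 -0.1  0.  -0.4 -0.  -0.1 -0.1]
[319.38269458 266.59452886] [318.81342255 236.36359755] [316.42945762 373.42957352]
```

View pics/w4.png

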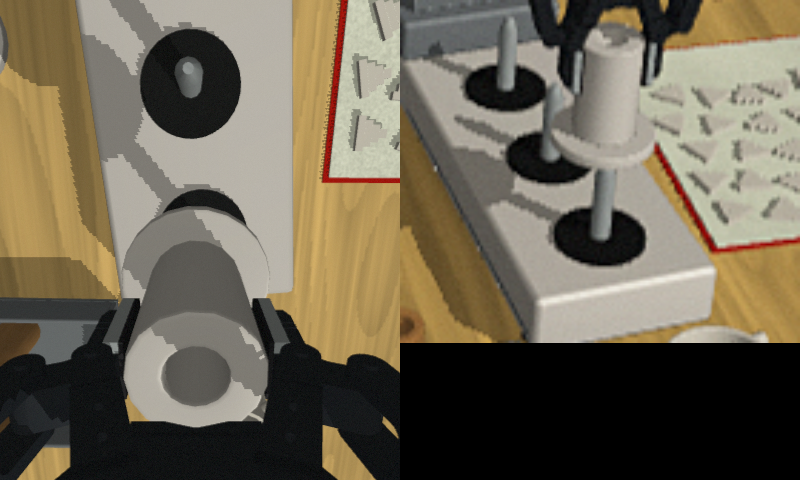

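In the side view the bobbin hangs centred over spindle 0. I'll lower it gently.

Request:
apply_moves(motion=[[[0.4, -0.0005, 0.0015, 0.01, 0, 0, 0], [0.4, 0, 0, 0.012, 0, 0, 0], [0.4, 0, 0, 0.012, 0, 0, 0], [0.4, 0, 0, 0.012, 0, 0, 0], [0.4, 0, 0, 0, 0, 0, 0], [0.4, 0, 0, 0, 0, 0, 0]]])

```text
time: 15.88
tool_pos: [0.6546, -0.1688, 0.1526]
eef_rot: [-179.9, -0.0, 90.2]
ft_force: [0.4, -0.5, -1.0]
opening: 0.0474
grip_force: 32.0
```

Request:
apply_moves(motion=[[[0.4, 0, 0, 0.012, 0, 0, 0], [0.4, 0, 0, 0.012, 0, 0, 0], [0.4, 0, 0, 0.01, 0, 0, 0], [0.4, 0, 0, 0.008, 0, 0, 0], [0.4, 0, 0, 0, 0, 0, 0], [0.4, 0, 0, 0, 0, 0, 0]]])

```text
time: 16.38
tool_pos: [0.655, -0.1689, 0.1113]
eef_rot: [-179.9, -0.0, 90.2]
ft_force: [0.1, -0.1, -1.8]
opening: 0.0476
grip_force: 31.5
```

Request:
apply_moves(motion=[[[0.4, 0, 0, 0.001, 0, 0, 0], [0.4, 0, 0, 0, 0, 0, 0], [0.8, 0, 0, 0, 0, 0, 0], [0.8, 0, 0, 0, 0, 0, 0], [0.8, 0, 0, 0, 0, 0, 0], [0.8, 0, 0, 0, 0, 0, 0], [0.8, 0, 0, -0.02, 0, 0, 0], [0.8, 0, 0, -0.03, 0, 0, 0], [0.8, 0, 0, -0.035, 0, 0, 0], [1, 0, 0, -0.035, 0, 0, 0], [1, 0.03, -0.025, -0.01, 0, 0, 0], [1, 0.025, -0.03, 0, 0, 0, 0]]])

```text
time: 17.38
tool_pos: [0.604, -0.115, 0.2452]
eef_rot: [179.3, 0.1, 90.1]
ft_force: [-0.4, 2.5, -0.9]
opening: 0.0853
grip_force: 0.0
```

Request:
apply_moves(motion=[[[1, 0.024, -0.032, 0, 0, 0, 0], [1, 0.024, -0.032, 0, 0, 0, 0], [1, 0.024, -0.032, 0, 0, 0, 0], [1, 0.024, -0.03, 0, 0, 0, 0], [1, 0, -0.0205, 0, 0, 0, 0], [1, 0, 0, 0, 0, 0, 0], [1, 0, 0, 0, 0, 0, 0], [1, 0, 0, 0, 0, 0, 0], [1, 0, 0, 0, 0, 0, 0], [1, 0, 0, 0, 0, 0, 0]]])

```text
time: 18.22
tool_pos: [0.4544, -0.0193, 0.2411]
eef_rot: [179.9, 0.0, 90.2]
ft_force: [-0.9, 0.7, 0.5]
opening: 0.0855
grip_force: 0.0
```

```bash
python3 - <<'E'
from h import *
s=get_state(); p=camera_params("wrist"); im=capture("wrist"); t=capture("side")
a=cv2.resize(t[200:320,330:470],(400,343)); 
cv2.imwrite("pics/w5.png",np.hstack([im[:,120:520],cv2.copyMakeBorder(a,0,137,0,0,0)])[:,:,::-1])
print(s["tool_pos"],s["eef_rot"],s["qvel"].round(1))
print(proj(p,(.452,-.018,.09)),proj("side",(.654,-.17,.154)))
E
```

```text
[ 0.45444491 -0.01926921  0.24112996] [1.79934631e+02 6.43063222e-03 9.01752211e+01] [ 0.1  0.1 -0.1  0.4 -0.   0.1  0.1]
[313.3415134  228.63270876] [401.71699415 247.89715367]
```

View pics/w5.png

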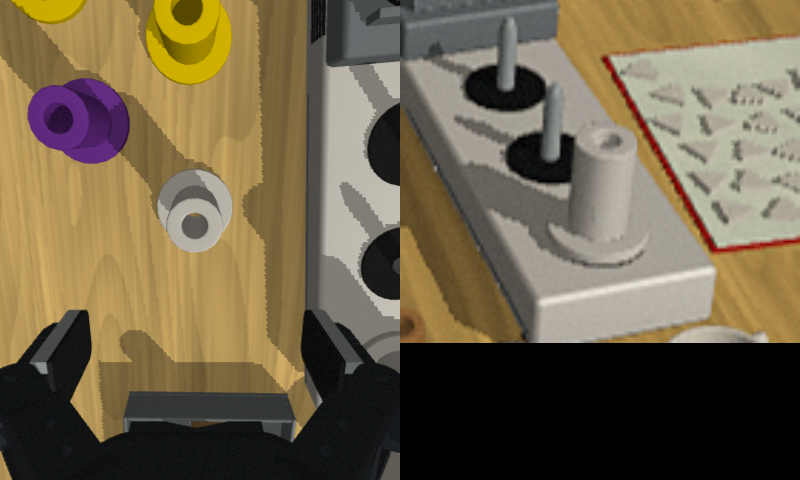

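Bobbin B is home on spindle 0. The second white bobbin is still in place at wrist (315,226).

Request:
apply_moves(motion=[[[1, 0.0025, -0.0015, 0.03, 0, 0, 0], [1, 0, 0, 0.04, 0, 0, 0], [1, 0, 0, 0.04, 0, 0, 0], [1, 0, 0, 0.04, 0, 0, 0], [1, 0, 0, 0.03, 0, 0, 0], [1, 0, 0, 0.015, 0, 0, 0], [1, 0, 0, 0, 0, 0, 0], [1, 0, 0, 0, 0, 0, 0], [1, 0, 0, 0, 0, 0, 0]]])

```text
time: 19.07
tool_pos: [0.4525, -0.0165, 0.0469]
eef_rot: [179.9, 0.0, 90.2]
ft_force: [0.1, -0.0, 0.1]
opening: 0.0853
grip_force: 0.0
```

Request:
apply_moves(motion=[[[0.4, 0, 0, 0, 0, 0, 0], [0.4, 0, 0, 0, 0, 0, 0], [0.4, 0, 0, 0, 0, 0, 0], [0.4, 0, 0, 0, 0, 0, 0], [0.4, 0, 0, 0, 0, 0, 0], [0.4, 0, 0, 0, 0, 0, 0], [0.4, 0, 0, 0, 0, 0, 0]]])

```text
time: 19.65
tool_pos: [0.4526, -0.0163, 0.0472]
eef_rot: [179.9, -0.0, 90.2]
ft_force: [1.3, 0.1, 7.7]
opening: 0.0476
grip_force: 29.5
```

Request:
apply_moves(motion=[[[0.4, 0, 0, -0.025, 0, 0, 0], [0.4, 0, 0, -0.035, 0, 0, 0], [0.4, 0, 0, -0.035, 0, 0, 0], [0.4, 0, 0, -0.03, 0, 0, 0], [0.4, 0, 0, -0.03, 0, 0, 0], [0.4, -0.009, 0.035, 0, 0, 0, 0], [0.4, -0.009, 0.036, 0, 0, 0, 0], [0.4, -0.009, 0.036, 0, 0, 0, 0], [0.4, -0.009, 0.036, 0, 0, 0, 0], [0.4, -0.007, 0.03, 0, 0, 0, 0], [0.4, 0, 0.016, 0, 0, 0, 0], [0.4, 0, 0.006, 0, 0, 0, 0]]])

```text
time: 20.65
tool_pos: [0.6491, -0.0589, 0.2009]
eef_rot: [179.9, 0.0, 90.2]
ft_force: [-0.4, -0.1, -1.0]
opening: 0.0477
grip_force: 31.8
```

Request:
apply_moves(motion=[[[0.4, 0, 0, 0, 0, 0, 0], [0.4, 0, 0, 0, 0, 0, 0], [0.4, 0, 0, 0, 0, 0, 0], [0.4, 0, 0, 0, 0, 0, 0], [0.4, 0, 0, 0, 0, 0, 0]]])

```text
time: 21.07
tool_pos: [0.646, -0.0583, 0.2014]
eef_rot: [-180.0, -0.0, 90.2]
ft_force: [0.2, -0.2, -0.7]
opening: 0.0477
grip_force: 31.8
```

Home is at TCP z ≈ 0.111, and 1 mm back in y centres it.

Request:
apply_moves(motion=[[[0.4, -0.001, 0.0005, 0.01, 0, 0, 0], [0.4, 0, 0, 0.012, 0, 0, 0], [0.4, 0, 0, 0.012, 0, 0, 0], [0.4, 0, 0, 0.012, 0, 0, 0], [0.4, 0, 0, 0, 0, 0, 0], [0.4, 0, 0, 0, 0, 0, 0]]])

```text
time: 21.57
tool_pos: [0.6465, -0.0594, 0.1535]
eef_rot: [-179.8, -0.0, 90.2]
ft_force: [0.4, -0.0, -1.5]
opening: 0.0475
grip_force: 31.8
```

Request:
apply_moves(motion=[[[0.4, 0, 0, 0.012, 0, 0, 0], [0.4, 0, 0, 0.012, 0, 0, 0], [0.4, 0, 0, 0.01, 0, 0, 0], [0.4, 0, 0, 0.009, 0, 0, 0], [0.4, 0, 0, 0, 0, 0, 0], [0.4, 0, 0, 0, 0, 0, 0]]])

```text
time: 22.07
tool_pos: [0.6472, -0.0595, 0.1113]
eef_rot: [-180.0, -0.0, 90.2]
ft_force: [-0.0, 0.1, -2.6]
opening: 0.0473
grip_force: 31.2
```

Request:
apply_moves(motion=[[[0.4, 0, 0, 0, 0, 0, 0], [0.8, 0, 0, 0, 0, 0, 0], [0.8, 0, 0, 0, 0, 0, 0], [0.8, 0, 0, 0, 0, 0, 0], [0.8, 0, 0, 0, 0, 0, 0], [0.8, 0, 0, -0.02, 0, 0, 0], [0.8, 0, 0, -0.035, 0, 0, 0], [0.8, 0, 0, -0.035, 0, 0, 0], [0.8, 0, 0, -0.035, 0, 0, 0], [0.8, 0, 0, -0.035, 0, 0, 0], [0.8, 0.036, -0.009, 0, 0, 0, 0], [0.8, 0.036, -0.009, 0, 0, 0, 0]]])

```text
time: 23.07
tool_pos: [0.6311, 0.0096, 0.2754]
eef_rot: [179.6, 0.1, 89.9]
ft_force: [-0.3, 1.8, 0.0]
opening: 0.0687
grip_force: 0.0
```

Request:
apply_moves(motion=[[[0.6, 0.036, -0.009, 0, 0, 0, 0], [0.6, 0.036, -0.009, 0, 0, 0, 0], [0.6, 0.036, -0.009, 0, 0, 0, 0], [0.6, 0.036, -0.009, 0, 0, 0, 0], [0.6, 0, 0, 0, 0, 0, -0.075], [0.6, 0, 0, 0, 0, 0, 0], [0.6, 0, 0, 0, 0, 0, 0], [0.6, 0, 0, 0, 0, 0, 0], [0.6, 0, 0, 0, 0, 0, 0], [0.6, 0, 0, 0, 0, 0, 0]]])

```text
time: 23.9
tool_pos: [0.5929, 0.1547, 0.2722]
eef_rot: [180.0, 0.0, 94.3]
ft_force: [-0.4, -0.7, 1.1]
opening: 0.0512
grip_force: 0.0
```

```bash
python3 - <<'E'
from h import *
s=get_state(); p=camera_params("wrist"); im=capture("wrist"); t=capture("side")
np.save("w6.npy",p,allow_pickle=True); cv2.imwrite("pics/side6.png",t[:,:,::-1])
a=cv2.resize(t[170:320,320:460],(400,428)); 
cv2.imwrite("pics/w6.png",np.hstack([im[:,120:520],cv2.copyMakeBorder(a,0,52,0,0,0)])[:,:,::-1])
print(s["tool_pos"],s["eef_rot"],s["qvel"].round(1))
print(proj(p,(.592,.159,.151)),proj("side",(.592,.159,.151)))
E
```

```text
[0.59293054 0.15468107 0.27216054] [1.79993354e+02 3.40093581e-02 9.43499617e+01] [-0.2 -0.1 -0.4 -0.  -0.1 -0.   0. ]
[315.57467208 234.30721688] [340.21154059 179.24395971]
```

View pics/w6.png

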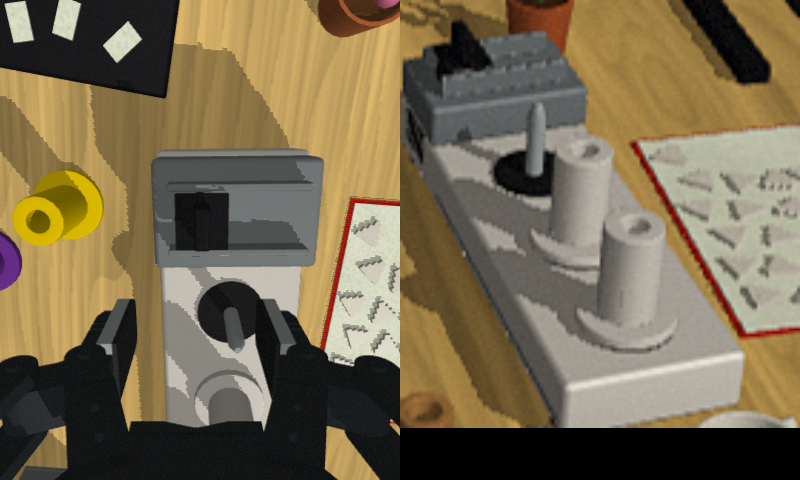

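```bash
python3 - <<'E'
from h import *
p=np.load("w6.npy",allow_pickle=True).item(); np.set_printoptions(precision=4,suppress=True)
print(plane(p,(321.5,221.5),.125))
im=cv2.imread("pics/w6.png"); s=cv2.imread("pics/side6.png")
cv2.imwrite("pics/c6.png",np.hstack([cv2.resize(im[180:260,160:240],(400,400),interpolation=2),cv2.resize(s[290:410,260:400],(400,400))]))
E
```

```text
[0.5965 0.1632 0.125 ]
```

View pics/c6.png

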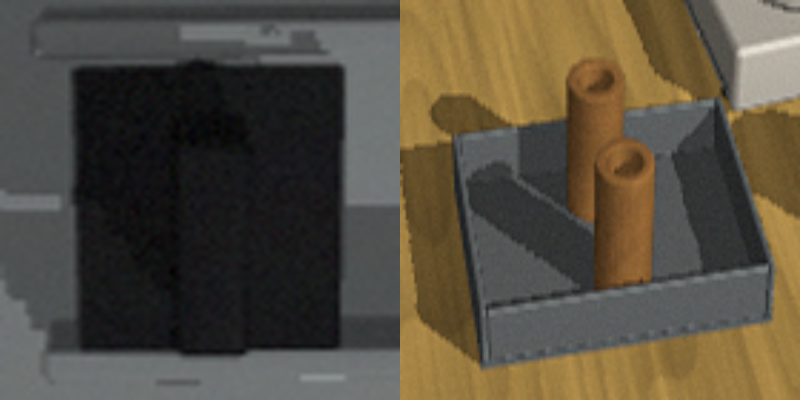

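The cores stand inside the tray and both bobbins are home. The fin's top is at wrist (322,229). I'll pinch it now.

Request:
apply_moves(motion=[[[0.6, 0.005, 0.0035, 0.03, 0, 0, 0], [0.6, 0, 0, 0.035, 0, 0, 0], [0.6, 0, 0, 0.035, 0, 0, 0], [0.6, 0, 0, 0.025, 0, 0, 0], [0.6, 0, 0, 0.017, 0, 0, 0], [0.6, 0, 0, 0, 0, 0, 0], [0.6, 0, 0, 0, 0, 0, 0], [0.6, 0, 0, 0, 0, 0, 0]]])

```text
time: 24.67
tool_pos: [0.5968, 0.1615, 0.1314]
eef_rot: [179.9, -0.0, 94.5]
ft_force: [0.0, 0.0, 0.1]
opening: 0.0512
grip_force: 0.0
```

Request:
apply_moves(motion=[[[0, 0, 0, 0, 0, 0, 0], [0, 0, 0, 0, 0, 0, 0], [0, 0, 0, 0, 0, 0, 0], [0, 0, 0, 0, 0, 0, 0], [0, 0, 0, 0, 0, 0, 0], [0, 0, 0, 0, 0, 0, 0], [0, 0, 0, 0, 0, 0, 0], [0, 0, 0, 0, 0, 0, 0], [0, 0, 0, 0, 0, 0, 0]]], force=30)

```text
time: 25.42
tool_pos: [0.5964, 0.1617, 0.1314]
eef_rot: [179.9, -0.0, 94.5]
ft_force: [-0.8, -0.2, 6.8]
opening: 0.0116
grip_force: 34.3
```

Request:
apply_moves(motion=[[[0, 0, 0.01, 0, 0, 0, 0], [0, 0, 0.015, 0, 0, 0, 0], [0, 0, 0.015, 0, 0, 0, 0], [0, 0, 0.01, 0, 0, 0, 0], [0, 0, 0.003, 0, 0, 0, 0], [0, 0, 0, 0, 0, 0, 0], [0, 0, 0, 0, 0, 0, 0], [0, 0, 0, 0, 0, 0, 0]]])

```text
time: 26.08
tool_pos: [0.6459, 0.1659, 0.1313]
eef_rot: [-179.7, -0.0, 94.6]
ft_force: [-7.1, -1.6, 11.8]
opening: 0.0113
grip_force: 35.1
```

The lock moved 49.6 mm and is against its stop. Next I release, go back over the button with the fingers shut, and press.

Request:
apply_moves(motion=[[[0.5, 0, 0, 0, 0, 0, 0], [0.5, 0, 0, 0, 0, 0, 0], [0.5, 0, 0, 0, 0, 0, 0], [0.5, 0, 0, 0, 0, 0, 0], [0.5, 0, 0, -0.03, 0, 0, 0], [0.5, 0, 0, -0.03, 0, 0, 0], [0, 0, -0.02, 0, 0, 0, 0], [0, 0, -0.02, 0, 0, 0, 0], [0, 0, -0.01, 0, 0, 0, 0], [0, 0, 0, 0, 0, 0, 0], [0, 0, 0, 0, 0, 0, 0], [0, 0, 0, 0, 0, 0, 0]]])

```text
time: 27.08
tool_pos: [0.5998, 0.1618, 0.1902]
eef_rot: [179.9, -0.0, 94.5]
ft_force: [0.0, -0.5, -0.4]
opening: -0.0
grip_force: 0.0
```

Request:
apply_moves(motion=[[[0, 0, 0, 0, 0, 0, 0], [0, 0, 0, 0, 0, 0, 0], [0, 0, 0, 0, 0, 0, 0], [0, 0, 0, 0, 0, 0, 0]]])

```text
time: 27.42
tool_pos: [0.599, 0.1617, 0.19]
eef_rot: [180.0, 0.0, 94.5]
ft_force: [-0.9, 0.6, -0.1]
opening: -0.0001
grip_force: 0.0
```

```bash
python3 - <<'E'
from h import *
s=get_state(); p=camera_params("wrist"); im=capture("wrist"); t=capture("side")
cv2.imwrite("pics/w7.png",np.hstack([cv2.resize(im[60:360,180:460],(448,480)),cv2.copyMakeBorder(cv2.resize(t[150:240,310:400],(350,350)),0,130,0,0,0)])[:,:,::-1])
print(s["tool_pos"],s["opening"])
print((proj(p,(.5964,.1617,.119))-[180,60])*1.6)
E
```

```text
[0.59895741 0.1617066  0.1899686 ] -8.817952717117153e-05
[211.7998529  322.86625656]
```

View pics/w7.png

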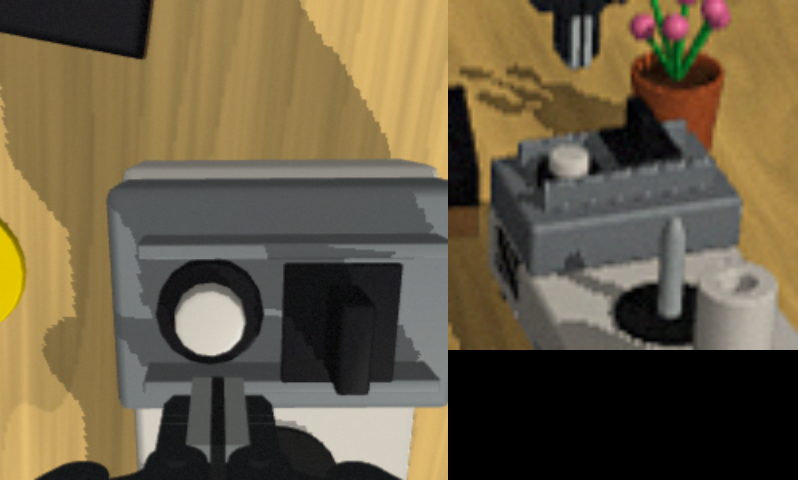

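The lock is aside and the white button is uncovered at (210,320), which is where the tool will come down.

Request:
apply_moves(motion=[[[0, 0, -0.003, 0.03, 0, 0, 0], [0, 0, 0, 0.025, 0, 0, 0], [0, 0, 0, 0.013, 0, 0, 0], [0, 0, 0, 0.006, 0, 0, 0], [0, 0, 0, 0.004, 0, 0, 0], [0, 0, 0, 0, 0, 0, 0], [0, 0, 0, 0, 0, 0, 0], [0, 0, 0, 0, 0, 0, 0]]])

```text
time: 28.18
tool_pos: [0.5943, 0.1613, 0.1158]
eef_rot: [-179.9, -0.0, 94.5]
ft_force: [-10.4, -2.6, 26.4]
opening: 0.0002
grip_force: 12.8
```

```bash
python3 - <<'E'
from h import *
s=get_state(); im=capture("wrist"); t=capture("side")
cv2.imwrite("pics/w8.png",np.hstack([cv2.resize(im[60:460,140:500],(432,480)),cv2.copyMakeBorder(cv2.resize(t[150:240,310:400],(360,360),interpolation=2),0,120,0,0,0)])[:,:,::-1])
print(s["tool_pos"],s["opening"],s["ft_force"],s["moment"],s["grip_force"])
E
```

```text
[0.59432183 0.16128838 0.11577889] 0.00018324723334440398 [-10.37597237  -2.56963169  26.35503948] [-0.38540163  2.2050106   0.04037449] 12.79807944316417
```

View pics/w8.png

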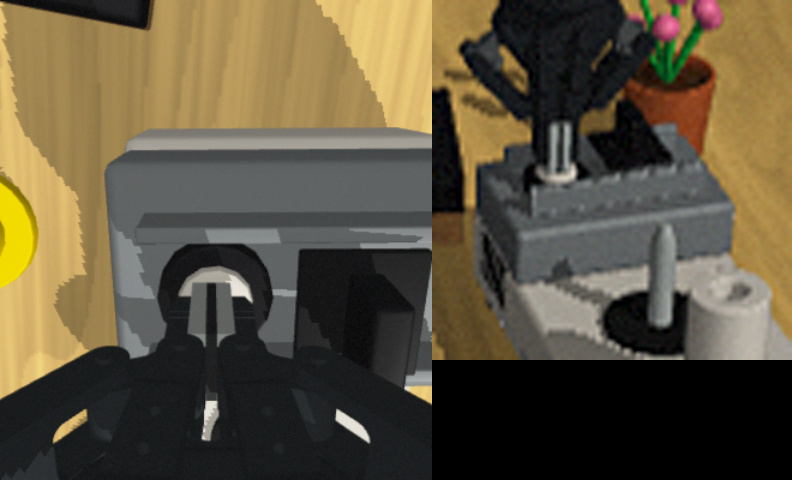

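The button is bottomed: 26 N against a 5 N spring, and it sits low in the ring. I'll retract, re-pinch the fin and bring the lock back.

Request:
apply_moves(motion=[[[0, 0, 0, -0.02, 0, 0, 0], [0, 0, 0, -0.03, 0, 0, 0], [0, 0, 0, -0.028, 0, 0, 0], [0.5, 0, 0.02, 0, 0, 0, 0], [0.5, 0, 0.02, 0, 0, 0, 0], [0.5, 0, 0.01, 0, 0, 0, 0], [0.5, 0, 0, 0, 0, 0, 0], [0.5, 0, 0, 0, 0, 0, 0], [0.5, 0, 0, 0, 0, 0, 0], [0.5, 0, 0, 0, 0, 0, 0], [0.5, 0, 0, 0, 0, 0, 0]]])

```text
time: 29.2
tool_pos: [0.6447, 0.1655, 0.1902]
eef_rot: [-180.0, -0.0, 94.5]
ft_force: [0.4, -0.2, -0.5]
opening: 0.0429
grip_force: 0.0
```

Request:
apply_moves(motion=[[[0.5, 0, 0.001, 0.03, 0, 0, 0], [0.5, 0, 0, 0.02, 0, 0, 0], [0.5, 0, 0, 0.009, 0, 0, 0], [0.5, 0, 0, 0, 0, 0, 0], [0, 0, 0, 0, 0, 0, 0], [0, 0, 0, 0, 0, 0, 0], [0, 0, 0, 0, 0, 0, 0], [0, 0, 0, 0, 0, 0, 0], [0, 0, 0, 0, 0, 0, 0], [0, 0, 0, 0, 0, 0, 0], [0, 0, 0, 0, 0, 0, 0]]], force=30)

```text
time: 30.12
tool_pos: [0.6458, 0.1656, 0.1327]
eef_rot: [-180.0, -0.0, 94.5]
ft_force: [-4.6, -0.0, 5.4]
opening: 0.011
grip_force: 32.3
```

Request:
apply_moves(motion=[[[0, 0, -0.01, 0, 0, 0, 0], [0, 0, -0.015, 0, 0, 0, 0], [0, 0, -0.015, 0, 0, 0, 0], [0, 0, -0.01, 0, 0, 0, 0], [0, 0, -0.003, 0, 0, 0, 0], [0, 0, 0, 0, 0, 0, 0], [0, 0, 0, 0, 0, 0, 0], [0, 0, 0, 0, 0, 0, 0]]])

```text
time: 30.78
tool_pos: [0.5958, 0.1614, 0.1327]
eef_rot: [179.8, -0.0, 94.5]
ft_force: [2.7, -1.1, 7.2]
opening: 0.0108
grip_force: 32.6
```

Request:
apply_moves(motion=[[[0, 0, -0.002, 0, 0, 0, 0], [0, 0, 0, 0, 0, 0, 0], [0.4, 0, 0, 0, 0, 0, 0], [0.4, 0, 0, 0, 0, 0, 0], [0.4, 0, 0, 0, 0, 0, 0], [0.4, 0, 0, 0, 0, 0, 0], [0.4, 0, 0, -0.03, 0, 0, 0], [0.4, 0, 0, -0.035, 0, 0, 0], [0.4, 0, 0, -0.035, 0, 0, 0], [0.4, 0, 0, -0.02, 0, 0, 0], [0.4, 0, 0, 0, 0, 0, 0], [0.4, 0, 0, 0, 0, 0, 0]]])

```text
time: 31.78
tool_pos: [0.5918, 0.1614, 0.2521]
eef_rot: [179.9, -0.0, 94.5]
ft_force: [-0.3, 0.5, -0.2]
opening: 0.0346
grip_force: 0.0
```

```bash
python3 - <<'E'
from h import *
s=get_state(); im=capture("wrist"); t=capture("side")
cv2.imwrite("pics/w9.png",np.hstack([cv2.resize(im[60:460,140:500],(432,480)),cv2.resize(t[150:410,260:455],(360,480))])[:,:,::-1])
print(s["tool_pos"],s["ft_force"])
E
```

```text
[0.59181013 0.16144865 0.25205704] [-0.30874093  0.50574592 -0.24995961]
```

View pics/w9.png

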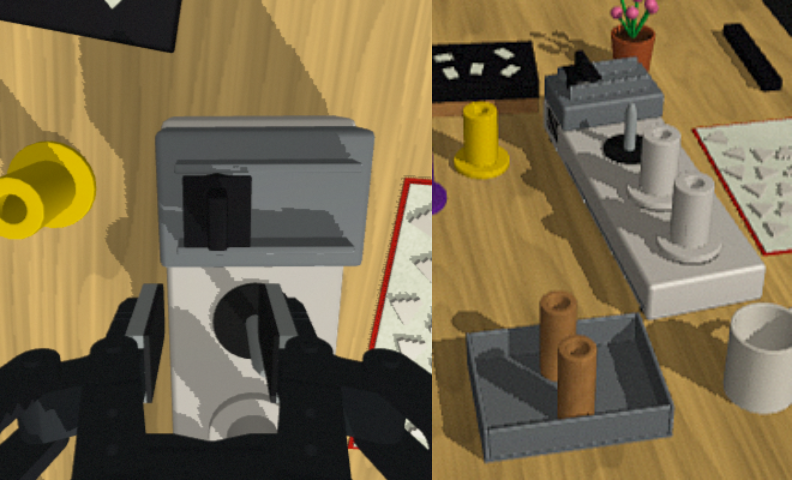

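The lock plate is back over the button, both bobbins are home, both cores are in the tray, and the gripper is clear.

```bash
python3 -c "
from rig import *
print(finish_job())"
```

```text
the job is handed in; nothing more can be done
None
```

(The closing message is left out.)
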